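# Sort the marble samples into the rack and bar it

## Task

Slide the three marble samples over the bench, without lifting them, into the rack: the two round ones into the bay marked by the round sample glued on the ledge behind it, the square one into the bay marked by the square sample, each pushed well in so that it lies wholly behind the notches. Then gently lay the dark wooden bar across the front of the rack, on its narrow edge, fully down in the notches of both end walls and about centred, and let go. Leave the chisel, hammer, brush and stone offcut beside them where they are.

Things in the scene. Friction and masses are not known exactly. Their poses are not given: they have to be found in the camera images.
- rack: plywood rack fixed to the bench, 262 mm wide, 40 high, no floor (stones slide in over bare bench). Origin on the bench; x points from its open front to its back, y left, z up. In mm: back wall face x = 75, behind it a ledge to x = 150; end walls' inner faces y = +-115, x -61 to 75; divider 10 thick, x -20 to 75: two bays 110 wide, centred on y = +-60, open to -x
- notch_left (a point): centre of the floor of the notch in the rack's left end wall (rack x -76, y 123, z 10 mm): a slot for the bar, open above and to both y sides, 30 mm wide in rack x, 30 deep, 16 long in y; its front cheek reaches to rack x = -103. Nothing stands between the two notches, so stones pass there. Axes as the rack's
- notch_right (a point): the same for the right end wall (rack x -76, y -123, z 10 mm)
- round_sample: marble disc 64 mm across, 12 mm thick, glued on the rack's back ledge behind the centre of one bay: marks the bay for round stones. Origin: centre of its underside, at x = 112 mm, y = +60 or -60 mm of the rack; axes parallel to the rack's
- square_sample: marble square 64 by 64 mm, 12 mm thick, glued on the back ledge behind the other bay: marks the bay for square stones. Origin: centre of its underside; axes parallel to the rack's
- disc_a: round white marble sample, 54 mm across, 25 mm thick. Loose, lies flat on the bench, about 0.15 kg. Origin: centre of its underside, z up.
- disc_b: second round white marble sample, the same as disc_a. Loose, lies flat on the bench, about 0.15 kg. Origin: centre of its underside, z up.
- square: square white marble sample, 54 by 54 mm, 25 mm thick; x and y axes square to its sides. Loose, lies flat on the bench, about 0.15 kg. Origin: centre of its underside, z up.
- bar: dark wooden retaining bar, 20 mm wide (x), 340 mm long (y), 30 mm high (z), about 0.14 kg, at first standing on its 20 mm edge on the bench at the left, its length pointing roughly away from the robot. Origin: centre of its underside. In the notches its top is flush with the rack's walls
- chisel: carving chisel with a blue handle, 230 mm long, 20 mm high, lying on the right of the bench beside the stones, pointing away from the robot; bystander; origin at the joint of handle and blade, long axis x
- offcut: irregular marble offcut, about 40 mm wide and 45 mm high, left of the rack; bystander; origin under its middle
- hammer: hammer lying on the right of the bench; bystander; origin near the middle of its length
- brush: dust brush lying on the right of the bench, beside the rack; bystander
There are look-alikes about, which are no part of the job. What is shaped like the disc_a but blue or orange is not meant.

How it is judged:
On the way, in this order (a step that is already met when the one before it is completed fails the run):
1. all three stones lie in their proper bays, behind the notches (x of disc_a in the frame of rack between -0.034 and 0.055 m and y of disc_a in the frame of round_sample between -0.045 and 0.045 m and angle between each of disc_a, disc_b, square's own z axis and vertical below 0.1 rad and height (world z) of each of disc_a, disc_b, square below 0.006 m and linear speed of each of disc_a, disc_b, square below 0.02 m/s and x of disc_b in the frame of rack between -0.034 and 0.055 m and y of disc_b in the frame of round_sample between -0.045 and 0.045 m and x of square in the frame of rack between -0.034 and 0.055 m and y of square in the frame of square_sample between -0.045 and 0.045 m), for 0.2 s.
2. the bar lies in both notches (z of bar in the frame of rack between 0.006 and 0.0135 m and x of bar in the frame of rack between -0.084 and -0.066 m and y of bar in the frame of rack between -0.027 and 0.027 m and angle between the y axis of bar and the y axis of rack, either way round below 0.1 rad and angle between bar's own y axis and vertical between 1.535 and 1.607 rad and angle between bar's own z axis and vertical below 0.12 rad and linear speed of bar below 0.02 m/s), for 0.2 s.
At the end, for the whole second after the job is handed in: Round stones flat in the round sample's bay, square stone in the square sample's bay (centre at rack x > -34 mm, within 45 mm of the bay's middle line), at rest; bar on its 20 mm edge on both notch floors (underside 6 to 13.5 mm high), level, centred within 27 mm, at rest (all of step 1 and all of step 2); the robot touches nothing.
It fails at once if a stone is lifted off the bench or tipped up (height (world z) of any of disc_a, disc_b, square above 0.015 m).
It fails at once if the bar is dropped or slammed into the notches (from over about 8 mm) (horizontal distance between bar and rack below 0.12 m and height (world z) of bar below 0.035 m and linear speed of bar above 0.4 m/s).
It fails at once if the chisel, hammer, brush or offcut is displaced by more than 30 mm (distance of any of chisel, offcut, hammer, brush from where it was at the start of the episode above 0.03 m).
It also fails if it takes over 72 s, if anything falls off the work surface, if the arm or the gripper's body presses on something with over 40 N, if the wrist force passes 120 N, or if a joint passes its speed limit or range.

## Robot

A 7-joint arm with a two-finger parallel gripper is mounted at the origin on the work surface. World frame = base frame: x ahead of the robot, y to its left, z up, the work surface at z = 0. Lengths are in m, angles in rad, forces in N, time in s.
With the tool pointing down it reaches from about 0.4 to 0.75 m from the base axis. Payload 19.5 kg.
Tool frame: the origin (TCP) lies midway between the tips of the shut fingers; the grasp point (between the pads) lies 19 mm behind it; z points along the fingers, y is the line along which they close (so a half turn about z gives the same grasp; the last joint's range is limited). The gripper opens to 85 mm and grips with 20 to 120 N. Pads are 22 mm wide; open, the fingers measure 114 mm over their backs; the gripper's body (76 mm by 85 mm) begins 54 mm behind the grasp point. The pads swing forward as they close: fully open they stand 13 mm farther back than shut.
Start: joints at [-1.337, 0.707, -0.028, 1.485, 0.022, 0.951, -0.075], TCP at [0.157, 0.553, 0.231] pointing down, gripper open.
Joint ranges: [-2.71, 2.71], [-0.32, 2.16], [-1.57, 1.52], [0, 2.45], [-1.46, 4.6], [0, 2.02], [-2.83, 2.83]. Speed limits (rad/s): [1.89, 1.89, 2.57, 2.57, 3.01, 3.01, 3.01].

## Interface

Orientations are given as a 3x3 rotation matrix whose columns are the frame's x, y, z axes.
In Python, from workcell import robot gives the robot as it stands. The module is installed in compiled form; this text tells all that it offers.
- The arm moves only by the tool jog_arm, never from a script. Its argument "deltas" is a list of rows, each a list of 5 numbers: the opening, from 0 (shut) to 1 (fully open), then the shift along the tool's x, y, z in units of 25 mm (1.0 is 25 mm), then the turn about the tool's z in units of 6 degrees (1.0 is 6 degrees). In form: [[fingers, tx, ty, tz, twist], ...]. A call has 1 to 20 rows; each row is the pose to reach, as a shift and turn from the pose commanded when the call began, along the tool's axes at that moment; what a row does not reach only later rows make up. A row lasts 1/12 s, in which the tool goes at most 41.7 mm and 7.16 degrees, less where a joint would pass 70% of its speed; a pose out of reach is approached as far as the arm can. A call with a gripper value outside its range is refused whole. The fingers move at their own pace and stop on an object; "force" is the grip in N (left out, the last holds). Time passes only in rows, so rows that repeat a pose let the fingers close. It gives the time, the measured TCP pose, the force, the opening and the grip force at its end, in the units of the state.
- robot.read_state(): the state, without advancing time (a new reading comes with each control period).
- robot.camera(name): name is "scene" or "top" or "wrist"; returns a dict with "img" (420x560x3 uint8, blue, green, red), "depth" (420x560 float32, m along the optical axis (not along the pixel's ray), 0 where there is no reading), "fx", "fy", "cx", "cy" (pixels), "extrinsics" (4x4, takes a point from camera to world coordinates). Camera axes: x right, y up, looking along -z (the intrinsics and any distortion apply to the point x, -y, -z); pixel columns grow to the right and rows downward; lengths in m; the calibration is good to about 2 mm. A picture is of the moment at which its call begins.
- robot.job_done(): hands the job in; it is judged then, once.
The state is a dict: "t": time; "joint_positions": joint angles; "dq": joint speeds; "joint_efforts": joint torques, N m; "ee_pos": TCP position; "orientation": TCP orientation; "wrist_force": force on the tool from outside, world axes, zero at the start; "torque": the same for the moment, N m; "grip_width": opening from 0.0 (shut) to 1.0 (fully open); "grasp_force": force on a finger pad.
Only numpy, scipy, OpenCV 4.12 (cv2) and the standard library are available. Lean on these libraries where they do the work, as an engineer would, in place of code of your own. Each camera call takes 0.05 s, during which the arm holds its last target. There are 200 camera calls.

## Working session

There is one attempt and no reset: what is moved stays moved. The work goes in short steps, Python scripts to look and compute and a tool call to move; the robot and the scene stay as the last step left them, time stands still between calls to the robot, and variables do not carry over. Pictures are saved under pics/ and viewed, at most 10 in all, crops included, and the job is handed in when it is done.

Besides the shell and the picture viewer there is one more tool, called after ">>>" by a JSON object that holds its "api" and its "payload". jog_arm: Moves the arm, as the interface text tells. Its arguments: {"type":"object","properties":{"deltas":{"type":"array"},"force":{"type":"number"}},"required":["deltas"]}

```bash
mkdir -p pics; cat > h.py <<'E'
import numpy as np, cv2
from workcell import robot
def cap(n):
    c=robot.camera(n); 
    return c
def pt(c,u,v,z):  # cast pixels to plane z
    d=np.stack([(np.asarray(u,float)-c['cx'])/c['fx'],-(np.asarray(v,float)-c['cy'])/c['fy'],-np.ones_like(np.asarray(u,float))],-1)
    E=np.array(c['extrinsics']); w=d@E[:3,:3].T; o=E[:3,3]
    return o+w*((z-o[2])/w[...,2])[...,None]
def cloud(c):
    v,u=np.mgrid[:420,:560]; D=c['depth']
    d=np.stack([(u-c['cx'])/c['fx'],-(v-c['cy'])/c['fy'],-np.ones(u.shape)],-1)*D[...,None]
    E=np.array(c['extrinsics']); return d@E[:3,:3].T+E[:3,3]
E
python3 - <<'E'
from h import *
for n in['top','scene']:
    c=cap(n); cv2.imwrite(f'pics/{n}0.png',c['img']); print(n,c['fx'],c['cx'],c['cy'],np.round(c['extrinsics'],3).tolist(),[k for k in c])
    P=cloud(c); np.savez(f'{n}0.npz',P=P,**{k:v for k,v in c.items()})
s=robot.read_state(); print(s['ee_pos'],np.round(s['orientation'],3).tolist(),s['t'])
E
```

```text
top 434.3766740193828 283.1414994680412 209.9140303318028 [[0.018, 0.997, -0.077, 0.482], [-1.0, 0.018, 0.005, -0.068], [0.006, 0.077, 0.997, 1.249], [0.0, 0.0, 0.0, 1.0]] ['img', 'depth', 'fx', 'fy', 'cx', 'cy', 'extrinsics']
scene 414.184942986609 278.084600253633 206.89236995857937 [[-0.753, -0.518, 0.406, 1.011], [0.658, -0.579, 0.482, 0.477], [-0.014, 0.63, 0.776, 0.926], [0.0, 0.0, 0.0, 1.0]] ['img', 'depth', 'fx', 'fy', 'cx', 'cy', 'extrinsics']
[0.15652652 0.55304402 0.23088211] [[-0.962, 0.272, -0.0], [0.272, 0.962, -0.001], [-0.0, -0.001, -1.0]] 0.1
```

View pics/top0.png

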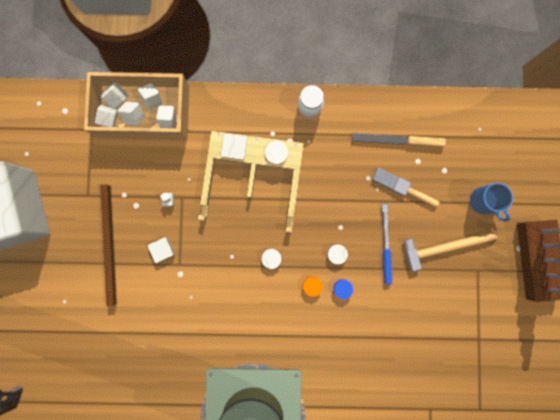

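View pics/scene0.png

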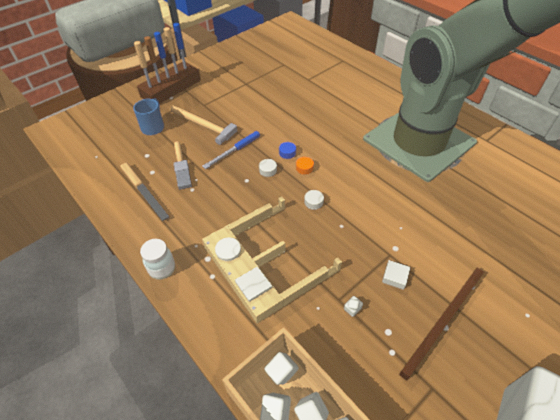

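The top view shows the square at (160,250), the discs at (271,259) and (338,254), and the bar at (108,245). The rack spans (200-300,135-230). The round sample at (276,152) marks the right bay and the square sample at (233,147) the left one. The chisel lies at (387,245), close to the right disc.

```bash
python3 - <<'E'
from h import *
c=dict(np.load('top0.npz')); P=c['P']; img=c['img']; hsv=cv2.cvtColor(img,cv2.COLOR_BGR2HSV)
wm=((hsv[...,1]<60)&(hsv[...,2]>150)).astype(np.uint8)
n,l,st,ce=cv2.connectedComponentsWithStats(wm)
for i in range(1,n):
    if st[i,4]>60 and 100<ce[i][0]<400 and 120<ce[i][1]<300:
        u,v=ce[i]; cnt=cv2.findContours((l==i).astype(np.uint8),0,1)[0][0]
        zz=np.median(P[l==i][:,2]); q=pt(c,u,v,zz); hull=pt(c,cnt[:,0,0],cnt[:,0,1],zz)[:,:2].astype(np.float32)
        print(ce[i].round(1),st[i,4],'z',zz.round(4),q.round(4),cv2.minAreaRect(hull))
dk=((hsv[...,2]<95)).astype(np.uint8); dk[:,:95]=0;dk[:,125:]=0;dk[:180]=0;dk[310:]=0
m=dk>0; print('bar',P[m][:,2].min(),np.median(P[m][:,2]),m.sum())
mm=m&(P[...,2]>0.02); print(cv2.minAreaRect(P[mm][:,:2].astype(np.float32)),mm.sum())
# rack tops
h=P[...,2]; box=np.zeros(m.shape,bool); box[125:240,190:312]=1
r=box&(h>0.03)&(h<0.06); print('rack hull',cv2.minAreaRect(P[r][:,:2].astype(np.float32)),r.sum())
# yellowish light wood mask
o=np.vstack([np.array(cv2.boxPoints(cv2.minAreaRect(P[r][:,:2].astype(np.float32))))]);print(o)
for nm,b in [('off',(190,212,155,180)),('chis',(200,290,375,398))]:
    s=np.zeros(m.shape,bool); s[b[0]:b[1],b[2]:b[3]]=1; s&=h>0.008; print(nm,P[s].min(0).round(3),P[s].max(0).round(3))
v=img[120:240,90:345]; cv2.imwrite('pics/r0.png',cv2.resize(v,None,fx=3,fy=3,interpolation=2))
E
```

```text
[233.5 146.1] 548 z 0.0529 [0.7503 0.0679 0.0529] ((0.7502778768539429, 0.06804978847503662), (0.06529054790735245, 0.06635898351669312), 83.39596557617188)
[276.1 151.9] 429 z 0.0533 [ 0.7361 -0.0513  0.0533] ((0.7359558343887329, -0.05103280767798424), (0.062209803611040115, 0.06142039969563484), 1.0964303016662598)
[392.3 180.8] 460 z 0.0203 [ 0.6658 -0.3843  0.0203] ((0.665640652179718, -0.3829544186592102), (0.10307136178016663, 0.03888387978076935), 64.10539245605469)
[166.9 198.8] 143 z 0.0303 [0.6012 0.2539 0.0303] ((0.6007555723190308, 0.2549712657928467), (0.03395940735936165, 0.03693815693259239), 1.0716180801391602)
[385.5 224.7] 177 z 0.0164 [ 0.5402 -0.366   0.0164] ((0.5367626547813416, -0.3645649254322052), (0.12524369359016418, 0.014708150178194046), 1.7114784717559814)
[160.4 249.9] 423 z 0.0256 [0.4577 0.2678 0.0256] ((0.45778313279151917, 0.2678205370903015), (0.056814271956682205, 0.05898246541619301), 25.222864151000977)
[337.2 254. ] 304 z 0.0264 [ 0.455  -0.2278  0.0264] ((0.45515814423561096, -0.22861412167549133), (0.050235867500305176, 0.0534386932849884), 1.015310525894165)
[271.  258.6] 308 z 0.0261 [ 0.439  -0.0424  0.0261] ((0.4392848312854767, -0.0424477681517601), (0.052919790148735046, 0.0504206120967865), 1.0627490282058716)
bar 0.00867987465592579 0.02230072743604894 305
((0.47187381982803345, 0.4069174528121948), (0.32867494225502014, 0.005500094965100288), 5.611034393310547) 191
rack hull ((0.6570883989334106, 0.017844736576080322), (0.26250168681144714, 0.25352421402931213), 83.34440612792969) 3238
[[ 0.51596844 -0.09782972]
 [ 0.7677841  -0.12721342]
 [ 0.79820836  0.1335192 ]
 [ 0.5463927   0.16290289]]
off [ 0.482 -0.068  0.008] [0.62  0.27  1.249]
chis [ 0.367 -0.394  0.008] [ 0.609 -0.068  1.249]
```

View pics/r0.png

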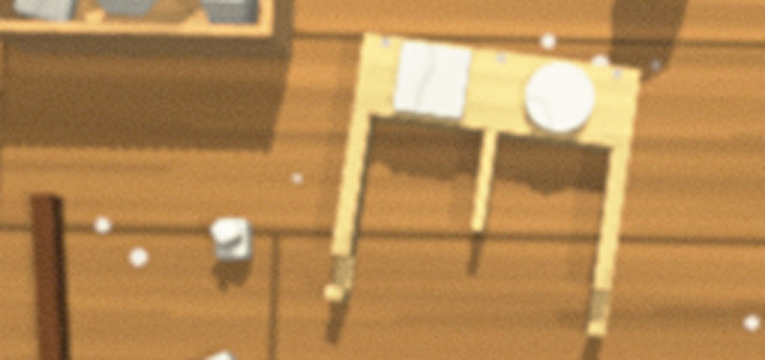

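>>> {"api": "jog_arm", "payload": {"deltas": [[1,-14.7,-7.69,5.24,-6.83],[1,-14.7,-7.69,5.24,-6.83],[1,-14.7,-7.69,5.24,-6.83],[1,-14.7,-7.69,5.24,-6.83],[1,-14.7,-7.69,5.24,-6.83],[1,-14.7,-7.69,5.24,-6.83],[1,-14.7,-7.69,5.24,-6.83],[1,-14.7,-7.69,5.24,-6.83],[1,-14.7,-7.69,5.24,-6.83],[1,-14.7,-7.69,5.24,-6.83],[1,-14.7,-7.69,5.24,-6.83],[1,-14.7,-7.69,5.24,-6.83],[1,-14.7,-7.69,5.24,-6.83],[1,-14.7,-7.69,5.24,-6.83]], "force": 30}}

```text
t: 1.27
ee_pos: [0.4573, 0.2689, 0.1003]
orientation: [[-0.905, -0.426, -0.0], [-0.426, 0.905, 0.0], [0.0, 0.001, -1.0]]
wrist_force: [-0.7, 0.4, -0.0]
grip_width: 1.002
grasp_force: 0.0
```

```bash
cat >> h.py <<'E'
RO=np.array([.633,.021]); RY=np.radians(-6.7)
RR=np.array([[np.cos(RY),-np.sin(RY)],[np.sin(RY),np.cos(RY)]])
def r2w(x,y): return RO+RR@np.array([x,y])/1000
def w2r(p): return RR.T@(np.asarray(p)[:2]-RO)*1000
def plan(wps):
    "wps: (X,Y,Z,yaw deg of tool y axis) -> jog units from current pose"
    s=robot.read_state(); R=np.array(s['orientation']); p=np.array(s['ee_pos'])
    a0=np.degrees(np.arctan2(R[1,1],R[0,1]))
    print('t',round(s['t'],2),'pos',p.round(4),'rack',w2r(p).round(1),'yaw',round(a0,2),'w',round(s['grip_width'],3),'F',np.round(s['wrist_force'],1),'gf',s['grasp_force'])
    for X,Y,Z,a in wps:
        t=R.T@(np.array([X,Y,Z])-p)/.025; d=-((a-a0+180)%360-180)/6
        print(t.round(2),round(d,2))
E
python3 - <<'E'
from h import *
c=cap('wrist'); cv2.imwrite('pics/w1.png',c['img']); np.savez('w1.npz',P=cloud(c),**c)
img=c['img']; hsv=cv2.cvtColor(img,cv2.COLOR_BGR2HSV); P=cloud(c)
wm=((hsv[...,1]<60)&(hsv[...,2]>150)&(abs(P[...,2]-.025)<.006)).astype(np.uint8)
n,l,st,ce=cv2.connectedComponentsWithStats(wm)
for i in range(1,n):
    if st[i,4]>1500: print(ce[i],st[i,4],cv2.minAreaRect(P[l==i][:,:2].astype(np.float32)))
plan([(.458,.268,.004,115.2),(*r2w(-180,60),.004,83.3),(*r2w(40,60),.004,83.3)])
E
```

```text
[278.38059701 218.04043735] 5762 ((0.4589487314224243, 0.2687087655067444), (0.053349949419498444, 0.053979866206645966), 26.123294830322266)
t 1.32 pos [0.4572 0.2691 0.1005] rack [-203.6  225.9] yaw 115.26 w 0.997 F [ 0.6  0.8 -0.3] gf 0.0
[-0.01 -0.06  3.86] 0.01
[ 2.71 -6.13  3.86] 5.33
[ -4.75 -10.79   3.86] 5.33
```

View pics/w1.png

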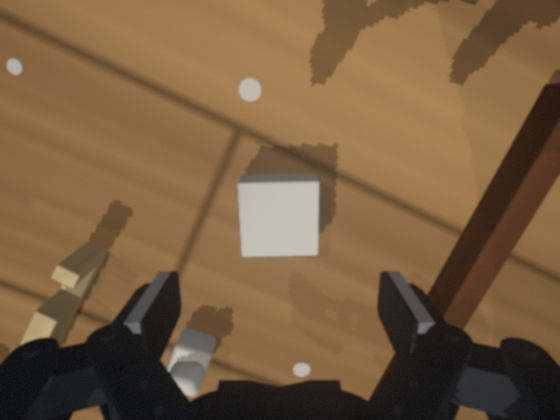

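The wrist view shows the square centred between the fingers at (278,218), with its sides aligned to the gripper.

>>> {"api": "jog_arm", "payload": {"deltas": [[1,0,0,1.5,0],[1,0,0,3.0,0],[1,-0.05,0,3.86,0],[1,-0.05,0,3.86,0],[0,-0.05,0,3.86,0],[0,-0.05,0,3.86,0],[0,-0.05,0,3.86,0],[0,-0.05,0,3.86,0],[0,-0.05,0,3.86,0],[0,-0.05,0,3.86,0]], "force": 30}}

```text
t: 2.15
ee_pos: [0.4595, 0.2693, 0.0057]
orientation: [[-0.905, -0.426, 0.002], [-0.426, 0.905, 0.001], [-0.002, 0.001, -1.0]]
wrist_force: [-1.7, 0.2, 9.5]
grip_width: 0.624
grasp_force: 30.2
```

```bash
python3 - <<'E'
from h import *
plan([(*r2w(-180,60),.004,83.3),(*r2w(40,60),.004,83.3)])
E
```

```text
t 2.15 pos [0.4595 0.2693 0.0057] rack [-201.3  226.4] yaw 115.18 w 0.624 F [-1.7  0.2  9.5] gf 30.221910774707794
[ 2.79 -6.1   0.06] 5.31
[ -4.68 -10.75   0.07] 5.31
```

>>> {"api": "jog_arm", "payload": {"deltas": [[0,0.35,-0.76,0,0.66],[0,0.7,-1.52,0,1.33],[0,1.05,-2.29,0,2.0],[0,1.4,-3.05,0,2.66],[0,1.75,-3.81,0,3.32],[0,2.1,-4.58,0,3.98],[0,2.44,-5.34,0,4.65],[0,2.79,-6.1,0,5.31],[0,2.79,-6.1,0,5.31],[0,2.04,-6.57,0,5.31],[0,1.3,-7.03,0,5.31],[0,0.55,-7.5,0,5.31],[0,-0.2,-7.96,0,5.31],[0,-0.95,-8.43,0,5.31],[0,-1.69,-8.89,0,5.31],[0,-2.44,-9.36,0,5.31],[0,-3.19,-9.82,0,5.31],[0,-3.93,-10.29,0,5.31],[0,-4.68,-10.75,0,5.31],[0,-4.68,-10.75,0,5.31]]}}

```text
t: 3.82
ee_pos: [0.6827, 0.0742, 0.0055]
orientation: [[-0.993, 0.118, 0.004], [0.118, 0.993, 0.0], [-0.004, 0.001, -1.0]]
wrist_force: [7.0, -1.4, 10.4]
grip_width: 0.625
grasp_force: 33.1
```

```bash
python3 - <<'E'
from h import *
plan([(*r2w(40,60),.004,83.3),(*r2w(40,60),.10,83.3),(.4395,-.0424,.1,83.3)])
E
```

```text
t 3.82 pos [0.6827 0.0742 0.0055] rack [43.1 58.6] yaw 83.21 w 0.625 F [ 7.  -1.4 10.4] gf 33.12346279621124
[0.13 0.05 0.06] -0.01
[ 0.11  0.06 -3.78] -0.01
[ 9.09 -5.78 -3.82] -0.01
```

>>> {"api": "jog_arm", "payload": {"deltas": [[0.78,0,0,0,0],[0.78,0,0,0,0],[0.78,0,0,0,0],[0.78,0,0,-1,0],[0.78,0,0,-2.4,0],[0.8,0,0,-3.8,0],[1,9.05,-5.8,-3.8,0],[1,9.05,-5.8,-3.8,0],[1,9.05,-5.8,-3.8,0],[1,9.05,-5.8,-3.8,0],[1,9.05,-5.8,-3.8,0],[1,9.05,-5.8,-3.8,0],[1,9.05,-5.8,-3.8,0],[1,9.05,-5.8,-3.8,0],[1,9.05,-5.8,-3.8,0]]}}

```text
t: 5.07
ee_pos: [0.4368, -0.0428, 0.0996]
orientation: [[-0.993, 0.117, 0.0], [0.117, 0.993, -0.0], [-0.0, -0.0, -1.0]]
wrist_force: [-0.4, 0.2, 0.2]
grip_width: 1.002
grasp_force: 0.0
```

```bash
python3 - <<'E'
from h import *
c=cap('wrist'); 
img=c['img']; hsv=cv2.cvtColor(img,cv2.COLOR_BGR2HSV); P=cloud(c)
wm=((hsv[...,1]<60)&(hsv[...,2]>150)&(abs(P[...,2]-.025)<.006)).astype(np.uint8)
n,l,st,ce=cv2.connectedComponentsWithStats(wm)
for i in range(1,n):
    if st[i,4]>1500: print(ce[i],st[i,4],cv2.minEnclosingCircle(P[l==i][:,:2].astype(np.float32)))
plan([(.4395,-.0424,.004,83.3)])
t=cap('top'); v=t['img'][120:240,190:345]; cv2.imwrite('pics/r1.png',cv2.resize(v,None,fx=3,fy=3))
E
```

```text
[279.6359955  220.95725534] 4445 ((0.4400733411312103, -0.04305659234523773), 0.026826512068510056)
[ 27.36738406 271.84934829] 3299 ((0.4565218389034271, -0.22863511741161346), 0.027192920446395874)
t 5.12 pos [ 0.4379 -0.0422  0.0994] rack [-186.4  -85.6] yaw 83.32 w 1.0 F [ 0.8 -0.8  0.4] gf 0.0
[-0.06  0.    3.82] 0.0
```

View pics/r1.png

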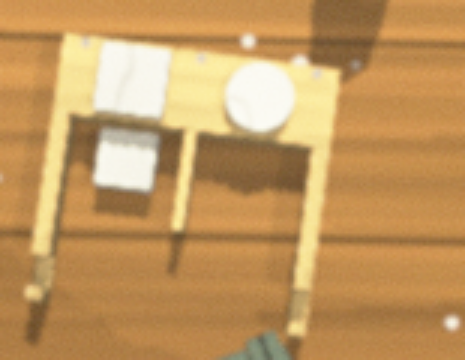

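The square sits well inside the left bay at (127,160), and the right bay is empty.

>>> {"api": "jog_arm", "payload": {"deltas": [[1,-0.08,0,1.5,0],[1,-0.08,0,3.0,0],[1,-0.08,0,3.82,0],[1,-0.08,0,3.82,0],[0,-0.08,0,3.82,0],[0,-0.08,0,3.82,0],[0,-0.08,0,3.82,0],[0,-0.08,0,3.82,0],[0,-0.08,0,3.82,0],[0,-0.08,0,3.82,0]]}}

```text
t: 6.0
ee_pos: [0.4404, -0.0426, 0.0049]
orientation: [[-0.993, 0.117, 0.003], [0.117, 0.993, 0.0], [-0.002, 0.0, -1.0]]
wrist_force: [-1.5, 1.1, 8.9]
grip_width: 0.619
grasp_force: 29.8
```

>>> {"api": "jog_arm", "payload": {"deltas": [[0,-0.6,0.3,0,0],[0,-1.3,0.65,0,0],[0,-2.0,1.04,0,0],[0,-2.7,1.04,0,0],[0,-3.4,1.04,0,0],[0,-4.2,1.04,0,0],[0,-5.0,1.04,0,0],[0,-5.8,1.04,0,0],[0,-6.6,1.04,0,0],[0,-7.4,1.04,0,0],[0,-8.2,1.04,0,0],[0,-8.8,1.04,0,0],[0,-9.04,1.04,0,0],[0,-9.04,1.04,0,0]]}}

```text
t: 7.17
ee_pos: [0.6686, -0.0436, 0.0051]
orientation: [[-0.993, 0.117, 0.003], [0.117, 0.993, 0.0], [-0.003, 0.001, -1.0]]
wrist_force: [2.7, -1.0, 5.6]
grip_width: 0.618
grasp_force: 32.2
```

```bash
python3 - <<'E'
from h import *
plan([(*r2w(42,-60),.004,83.3),(*r2w(42,-60),.10,83.3),(.4565,-.2286,.1,83.3)])
E
```

```text
t 7.17 pos [ 0.6686 -0.0436  0.0051] rack [ 42.9 -60. ] yaw 83.26 w 0.618 F [ 2.7 -1.   5.6] gf 32.20618486404419
[ 0.04 -0.    0.04] -0.01
[ 0.03  0.   -3.8 ] -0.01
[ 7.55 -8.34 -3.82] -0.01
```

>>> {"api": "jog_arm", "payload": {"deltas": [[0.78,0,0,0,0],[0.78,0,0,0,0],[0.78,0,0,0,0],[0.78,0,0,-1,0],[0.78,0,0,-2.4,0],[0.8,0,0,-3.8,0],[1,7.55,-8.34,-3.8,0],[1,7.55,-8.34,-3.8,0],[1,7.55,-8.34,-3.8,0],[1,7.55,-8.34,-3.8,0],[1,7.55,-8.34,-3.8,0],[1,7.55,-8.34,-3.8,0],[1,7.55,-8.34,-3.8,0],[1,7.55,-8.34,-3.8,0],[1,7.55,-8.34,-3.8,0],[1,7.55,-8.34,-3.8,0]]}}

```text
t: 8.5
ee_pos: [0.4556, -0.2278, 0.0987]
orientation: [[-0.993, 0.116, 0.001], [0.116, 0.993, 0.0], [-0.001, 0.0, -1.0]]
wrist_force: [0.1, 0.1, 0.4]
grip_width: 1.002
grasp_force: 0.0
```

```bash
python3 - <<'E'
from h import *
c=cap('wrist'); 
img=c['img']; hsv=cv2.cvtColor(img,cv2.COLOR_BGR2HSV); P=cloud(c)
wm=((hsv[...,1]<60)&(hsv[...,2]>150)&(abs(P[...,2]-.025)<.006)).astype(np.uint8)
n,l,st,ce=cv2.connectedComponentsWithStats(wm)
for i in range(1,n):
    if st[i,4]>1500: print(ce[i],st[i,4],cv2.minEnclosingCircle(P[l==i][:,:2].astype(np.float32)))
plan([(.4565,-.2286,.004,83.3)])
print(w2r((.4565,-.2286)))
t=cap('top'); hsv=cv2.cvtColor(t['img'],cv2.COLOR_BGR2HSV); P=cloud(t)
wm=((hsv[...,1]<60)&(hsv[...,2]>150)&(abs(P[...,2]-.025)<.006)).astype(np.uint8)
n,l,st,ce=cv2.connectedComponentsWithStats(wm)
for i in range(1,n):
    if st[i,4]>150 and 190<ce[i][0]<320: print(ce[i],w2r(pt(t,*ce[i],.025)))
E
```

```text
[277.36714129 217.57721796] 4565 ((0.4560913145542145, -0.2291446328163147), 0.026839517056941986)
t 8.55 pos [ 0.4559 -0.2275  0.0985] rack [-146.9 -267.5] yaw 83.38 w 0.999 F [ 0.8 -0.   1.1] gf 0.0
[-0.03 -0.04  3.78] 0.01
[-146.17360366 -268.48777922]
[232.00872093 172.45639535] [41.10620585 57.51729411]
[273.28571429 177.71804511] [ 42.05020909 -60.8416168 ]
```

>>> {"api": "jog_arm", "payload": {"deltas": [[1,-0.03,-0.04,1.5,0],[1,-0.03,-0.04,3.0,0],[1,-0.03,-0.04,3.8,0],[1,-0.03,-0.04,3.8,0],[0,-0.03,-0.04,3.8,0],[0,-0.03,-0.04,3.8,0],[0,-0.03,-0.04,3.8,0],[0,-0.03,-0.04,3.8,0],[0,-0.03,-0.04,3.8,0],[0,-0.03,-0.04,3.8,0]]}}

```text
t: 9.43
ee_pos: [0.4568, -0.2295, 0.0051]
orientation: [[-0.993, 0.116, 0.002], [0.116, 0.993, -0.001], [-0.002, -0.001, -1.0]]
wrist_force: [-0.6, 1.7, 9.3]
grip_width: 0.622
grasp_force: 29.8
```

>>> {"api": "jog_arm", "payload": {"deltas": [[0,0.5,0.6,0,0],[0,0.96,1.4,0,0],[0,0.96,2.2,0,0],[0,0.96,3.0,0,0],[0,0.96,3.8,0,0],[0,0.96,4.6,0,0],[0,0.96,5.4,0,0],[0,0.96,6.2,0,0],[0,0.96,7.0,0,0],[0,0.96,7.8,0,0],[0,0.96,8.34,0,0],[0,0.96,8.34,0,0]]}}

```text
t: 10.43
ee_pos: [0.4575, -0.0172, 0.0051]
orientation: [[-0.993, 0.114, 0.003], [0.114, 0.993, 0.001], [-0.003, 0.001, -1.0]]
wrist_force: [-2.3, 12.3, 17.7]
grip_width: 0.62
grasp_force: 33.4
```

```bash
python3 - <<'E'
from h import *
plan([(*r2w(-13,-60),.004,83.3)])
E
```

```text
t 10.43 pos [ 0.4575 -0.0172  0.0051] rack [-169.8  -58.4] yaw 83.44 w 0.62 F [-2.3 12.3 17.7] gf 33.36166441440582
[-6.27 -0.08  0.06] 0.02
```

>>> {"api": "jog_arm", "payload": {"deltas": [[0,-0.7,0,0,0],[0,-1.5,-0.05,0,0],[0,-2.3,-0.08,0,0],[0,-3.1,-0.08,0,0],[0,-3.9,-0.08,0,0],[0,-4.7,-0.08,0,0],[0,-5.4,-0.08,0,0],[0,-5.9,-0.08,0,0],[0,-6.2,-0.08,0,0],[0,-6.25,-0.08,0,0],[0,-6.25,-0.08,0,0],[0.78,-6.25,-0.08,0,0],[0.78,-6.25,-0.08,0,0],[0.78,-6.25,-0.08,0,0],[0.78,-6.25,-0.08,-1,0],[0.78,-6.25,-0.08,-2.4,0],[0.78,-6.25,-0.08,-3.8,0],[0.78,-6.25,-0.08,-5,0],[0.78,-6.25,-0.08,-5,0]]}}

```text
t: 12.02
ee_pos: [0.6134, -0.0396, 0.1342]
orientation: [[-0.993, 0.117, 0.008], [0.117, 0.993, -0.0], [-0.007, 0.001, -1.0]]
wrist_force: [1.8, 0.0, 0.9]
grip_width: 0.779
grasp_force: 0.0
```

```bash
python3 - <<'E'
from h import *
plan([(.472,.407,.13,94)])
c=dict(np.load('top0.npz')); P=c['P']; g=c['img'][...,2]
m=((g<110)).astype(np.uint8); m[:,:95]=0;m[:,125:]=0;m[:178]=0;m[312:]=0
n,l,st,ce=cv2.connectedComponentsWithStats(m); i=1+st[1:,4].argmax(); v,u=np.nonzero(l==i); print(st[i],ce[i])
print(cv2.minAreaRect(pt(c,u,v,.03)[:,:2].astype(np.float32)))
E
```

```text
t 12.02 pos [ 0.6134 -0.0396  0.1342] rack [-12.4 -62.5] yaw 83.3 w 0.779 F [1.8 0.  0.9] gf 0.0
[ 7.7  17.08  0.13] -1.78
[106 186  10 119 453] [110.799117   241.71523179]
((0.47066599130630493, 0.4064420759677887), (0.329878032207489, 0.015233717858791351), 5.305067539215088)
```

>>> {"api": "jog_arm", "payload": {"deltas": [[1,7.7,17.08,0.1,-2],[1,7.7,17.08,0.1,-2],[1,7.7,17.08,0.1,-2],[1,7.7,17.08,0.1,-2],[1,7.7,17.08,0.1,-2],[1,7.7,17.08,0.1,-2],[1,7.7,17.08,0.1,-2],[1,7.7,17.08,0.1,-2],[1,7.7,17.08,0.1,-2],[1,7.7,17.08,0.1,-2],[1,7.7,17.08,0.1,-2],[1,7.7,17.08,0.1,-2],[1,7.7,17.08,0.1,-2],[1,7.7,17.08,0.1,-2],[1,7.7,17.08,0.1,-2]]}}

```text
t: 13.27
ee_pos: [0.4704, 0.4058, 0.1259]
orientation: [[-0.996, -0.092, 0.0], [-0.092, 0.996, -0.001], [-0.0, -0.001, -1.0]]
wrist_force: [0.7, 0.4, 0.1]
grip_width: 1.002
grasp_force: 0.0
```

```bash
python3 - <<'E'
from h import *
c=cap('wrist'); cv2.imwrite('pics/w2.png',c['img']); P=cloud(c)
hi=(P[...,2]>.025)&(P[...,2]<.036); hi[330:]=0
m=hi.astype(np.uint8); n,l,st,ce=cv2.connectedComponentsWithStats(m); i=1+st[1:,4].argmax(); q=P[l==i]
print(st[i],cv2.minAreaRect(q[:,:2].astype(np.float32)),q[:,0].min(),q[:,0].max())
A=np.polyfit(q[:,0],q[:,1],1); print('line',A,np.polyval(A,.472),np.degrees(np.arctan(A[0])))
plan([(.471,np.polyval(A,.471),.01,90+np.degrees(np.arctan(A[0])))])
t=cap('top'); cv2.imwrite('pics/r2.png',cv2.resize(t['img'][120:320,90:345],None,fx=2.5,fy=2.5))
hsv=cv2.cvtColor(t['img'],cv2.COLOR_BGR2HSV); P=cloud(t)
wm=((hsv[...,1]<60)&(hsv[...,2]>150)&(abs(P[...,2]-.025)<.006)).astype(np.uint8)
n,l,st,ce=cv2.connectedComponentsWithStats(wm)
for i in range(1,n):
    if st[i,4]>150 and 190<ce[i][0]<320: print(ce[i],st[i,4],w2r(pt(t,*ce[i],.025)))
E
```

```text
[ 282    0   32  330 9299] ((0.4554218053817749, 0.4163314402103424), (0.24064157903194427, 0.02005002833902836), 5.750799655914307) 0.33489283995896124 0.5758646918109486
line [0.09977171 0.37078596] 0.4178782096752337 5.697642175507164
t 13.32 pos [0.4706 0.4056 0.1259] rack [-206.2  363.1] yaw 95.23 w 1.0 F [ 0.8  0.4 -0.2] gf 0.0
[-0.06  0.49  4.64] -0.08
[231.82420749 172.53314121] 347 [40.81703578 58.00524805]
[272.54018692 187.51588785] 535 [ 13.97538752 -62.5670843 ]
```

View pics/w2.png

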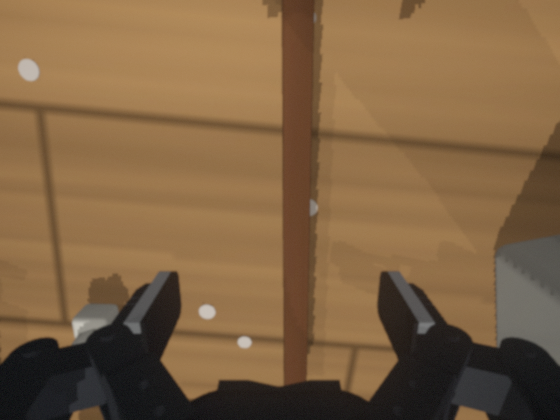

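View pics/r2.png

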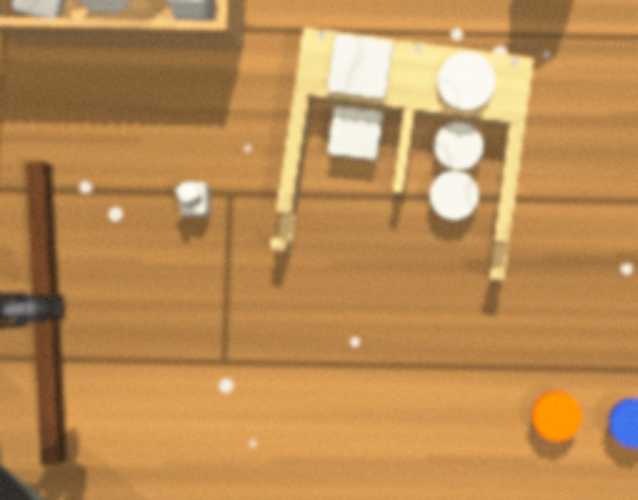

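Wrist view: the bar is centred at u≈298 and lies along the tool x axis. Top crop: the square is at (355,135) in the left bay, both discs at (458,145) and (453,195) in the right bay, all behind the notches.

>>> {"api": "jog_arm", "payload": {"deltas": [[1,-0.1,0.49,1.5,-0.08],[1,-0.1,0.49,3.0,-0.08],[1,-0.1,0.49,4.3,-0.08],[1,-0.1,0.49,4.8,-0.08],[1,-0.1,0.49,4.8,-0.08],[0,-0.1,0.49,4.8,-0.08],[0,-0.1,0.49,4.8,-0.08],[0,-0.1,0.49,4.8,-0.08],[0,-0.1,0.49,4.8,-0.08],[0,-0.1,0.49,4.8,-0.08],[0,-0.1,0.49,4.8,-0.08],[0,-0.1,0.49,4.8,-0.08],[0,-0.1,0.49,4.8,-0.08],[0,-0.1,0.49,4.8,-0.08]], "force": 60}}

```text
t: 14.53
ee_pos: [0.4715, 0.4195, 0.0068]
orientation: [[-0.995, -0.101, 0.001], [-0.101, 0.995, 0.001], [-0.001, 0.0, -1.0]]
wrist_force: [-1.0, -1.1, 10.8]
grip_width: 0.216
grasp_force: 60.1
```

```bash
python3 - <<'E'
from h import *
plan([(*r2w(-76,0),.1,173.3),(*r2w(-76,0),.1,-6.7)]); print(robot.read_state()['joint_positions'])
E
```

```text
t 14.53 pos [0.4715 0.4195 0.0068] rack [-206.9  377. ] yaw 95.79 w 0.216 F [-1.  -1.1 10.8] gf 60.058212876319885
[ -1.85 -15.85  -3.74] -12.92
[ -1.85 -15.85  -3.74] 17.08
[-0.68908154  1.09554692 -0.1948191   1.42967463  0.29121355  0.64370383
  0.65764141]
```

>>> {"api": "jog_arm", "payload": {"deltas": [[0,0,0,-0.4,0],[0,0,0,-1.2,0],[0,0,0,-2.2,0],[0,0,0,-3.2,0],[0,0,0,-3.8,0],[0,0,0,-3.8,0]]}}

```text
t: 15.03
ee_pos: [0.4722, 0.4203, 0.1046]
orientation: [[-0.995, -0.101, 0.003], [-0.101, 0.995, 0.003], [-0.004, 0.003, -1.0]]
wrist_force: [0.2, 0.1, -1.0]
grip_width: 0.225
grasp_force: 58.9
```

>>> {"api": "jog_arm", "payload": {"deltas": [[0,-0.1,-0.9,0,1.0],[0,-0.2,-1.8,0,2.0],[0,-0.3,-2.7,0,3.0],[0,-0.4,-3.6,0,4.0],[0,-0.5,-4.5,0,5.0],[0,-0.6,-5.4,0,6.0],[0,-0.7,-6.3,0,7.0],[0,-0.8,-7.2,0,8.0],[0,-0.9,-8.1,0,9.0],[0,-1.0,-9.0,0,10.0],[0,-1.15,-9.9,0,11.0],[0,-1.3,-10.8,0,12.0],[0,-1.4,-11.7,0,13.0],[0,-1.5,-12.7,0,14.0],[0,-1.6,-13.7,0,15.0],[0,-1.7,-14.7,0,16.0],[0,-1.8,-15.5,0,16.8],[0,-1.85,-15.85,0,17.08],[0,-1.85,-15.85,0,17.08],[0,-1.85,-15.85,0,17.08]]}}

```text
t: 16.7
ee_pos: [0.557, 0.0304, 0.1006]
orientation: [[0.114, 0.993, -0.001], [0.993, -0.114, 0.0], [0.0, -0.001, -1.0]]
wrist_force: [-0.5, 0.3, -1.2]
grip_width: 0.219
grasp_force: 58.9
```

```bash
python3 - <<'E'
from h import *
plan([(*r2w(-76,0),.016,-6.7)])
for n in ['top','scene']:
    t=cap(n); P=cloud(t); g=t['img']; np.savez(n+'3.npz',P=P,**t)
    hsv=cv2.cvtColor(g,cv2.COLOR_BGR2HSV)
    m=((g[...,2]<150)&(g[...,0]<60)&(P[...,2]>.10)&(P[...,2]<.14))&(abs(P[...,0]-.55)<.08)&(abs(P[...,1]-.03)<.2)
    q=P[m][:,:2]; print(n,m.sum(),cv2.minAreaRect(q.astype(np.float32)),np.median(P[m][:,2]))
    B=np.array([w2r(a) for a in q]); print('rack y range',B[:,1].min(),B[:,1].max(),'x fit',np.polyfit(B[:,1],B[:,0],1))
    cv2.imwrite(f'pics/{n}3.png',g)
t=dict(np.load('top3.npz')); s=dict(np.load('scene3.npz'))
cv2.imwrite('pics/c3.png',np.hstack([cv2.resize(t['img'][110:260,170:330],None,fx=2.5,fy=2.5),cv2.resize(s['img'][150:350,150:400],None,fx=1.55,fy=1.875)]))
E
```

```text
t 16.7 pos [0.557  0.0304 0.1006] rack [-76.6   0.5] yaw -6.57 w 0.219 F [-0.5  0.3 -1.2] gf 58.94176125526428
[-0.02  0.03  3.38] 0.02
top 456 ((0.5578397512435913, 0.030751705169677734), (0.337595134973526, 0.020146569237113), 83.2830581665039) 0.12494103450026173
rack y range -167.87922198934447 169.71555513185274 x fit [ 1.05122345e-03 -7.68899515e+01]
scene 1064 ((0.5564639568328857, 0.0333549827337265), (0.3395478129386902, 0.04785829409956932), 88.08733367919922) 0.12426359831924266
rack y range -166.37431781316886 173.66063501286843 x fit [-5.36573965e-03 -7.27968004e+01]
```

View pics/c3.png

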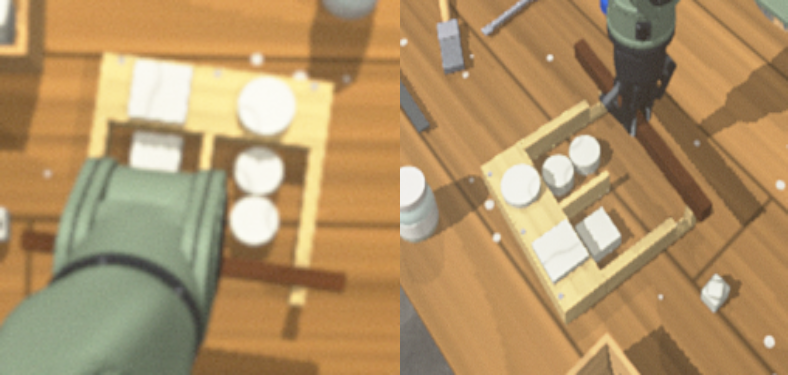

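The bar is held level above the notches at rack x ≈ -77, centred on y. Next I lower it slowly.

>>> {"api": "jog_arm", "payload": {"deltas": [[0,0,0.03,0.4,0],[0,0,0.03,0.8,0],[0,0,0.03,1.2,0],[0,0,0.03,1.6,0],[0,0,0.03,1.9,0],[0,0,0.03,2.1,0],[0,0,0.03,2.3,0],[0,0,0.03,2.5,0],[0,0,0.03,2.65,0],[0,0,0.03,2.8,0],[0,0,0.03,2.95,0],[0,0,0.03,3.1,0],[0,0,0.03,3.2,0],[0,0,0.03,3.28,0],[0,0,0.03,3.34,0],[0,0,0.03,3.38,0],[0,0,0.03,3.4,0],[0,0,0.03,3.4,0]]}}

```text
t: 18.3
ee_pos: [0.558, 0.0296, 0.0167]
orientation: [[0.117, 0.993, 0.0], [0.993, -0.117, 0.0], [0.0, 0.0, -1.0]]
wrist_force: [-5.5, 0.1, 18.0]
grip_width: 0.22
grasp_force: 61.6
```

```bash
python3 - <<'E'
from h import *
plan([])
t=cap('scene'); cv2.imwrite('pics/s4.png',cv2.resize(t['img'][150:350,150:400],None,fx=2.8,fy=2.8))
E
```

```text
t 18.3 pos [0.558  0.0296 0.0167] rack [-75.5  -0.2] yaw -6.69 w 0.22 F [-5.5  0.1 18. ] gf 61.63970232009888
```

View pics/s4.png

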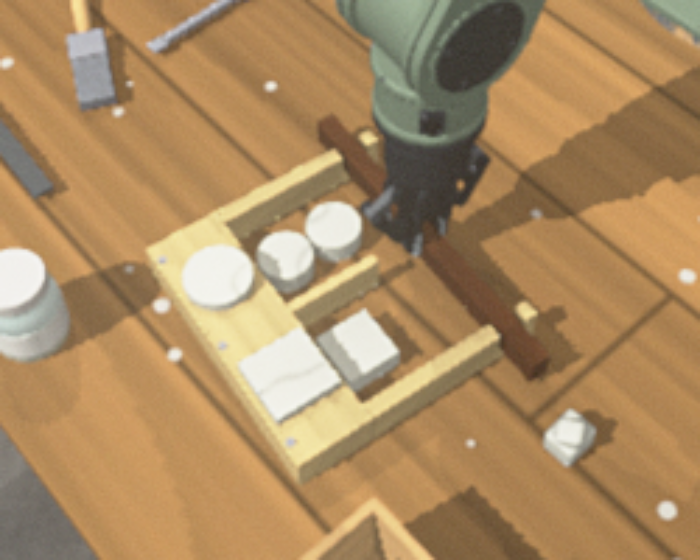

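The bar sits flush in both notches, at (345,140) and (520,335), with contact force at the right height. I'll release it and retreat.

>>> {"api": "jog_arm", "payload": {"deltas": [[0.3,0,0,-0.02,0],[0.35,0,0,-0.02,0],[0.45,0,0,-0.02,0],[0.45,0,0,-0.02,0],[0.45,0,0,-0.02,0],[0.45,0,0,-0.3,0],[0.45,0,0,-0.8,0],[0.45,0,0,-1.5,0],[0.45,0,0,-2.5,0],[0.45,0,0,-4,0],[0.45,0,0,-5.5,0],[0.45,0,0,-6,0],[0.45,0,0,-6,0],[0.45,0,0,-6,0]]}}

```text
t: 19.52
ee_pos: [0.5581, 0.0298, 0.1672]
orientation: [[0.116, 0.993, 0.002], [0.993, -0.116, 0.0], [0.0, 0.002, -1.0]]
wrist_force: [0.4, 0.5, -0.4]
grip_width: 0.447
grasp_force: 0.0
```

```bash
python3 - <<'E'
from h import *
plan([])
for n in ['scene','top']:
    t=cap(n); P=cloud(t); g=t['img']
    m=((g[...,2]<150)&(g[...,0]<60)&(P[...,2]>.03)&(P[...,2]<.05))&(abs(P[...,0]-.55)<.08)&(abs(P[...,1]-.03)<.2)
    B=np.array([w2r(a) for a in P[m]]); z=P[m][:,2]; print(n,m.sum(),'y',B[:,1].min(),B[:,1].max(),'x fit',np.polyfit(B[:,1],B[:,0],1),'z fit',np.polyfit(B[:,1],z,1))
    if n=='scene': cv2.imwrite('pics/s5.png',cv2.resize(g[80:350,100:420],None,fx=2.1,fy=2.1))
E
```

```text
t 19.52 pos [0.5581 0.0298 0.1672] rack [-75.4  -0. ] yaw -6.68 w 0.447 F [ 0.4  0.5 -0.4] gf 0.0
scene 753 y -165.53172257526805 171.41533928009787 x fit [-3.17997870e-03 -7.33738859e+01] z fit [1.68250496e-06 4.03060449e-02]
top 333 y -170.15823505120258 -31.335831215322905 x fit [ 5.75433242e-03 -7.50335539e+01] z fit [1.21605441e-06 4.11805687e-02]
```

View pics/s5.png

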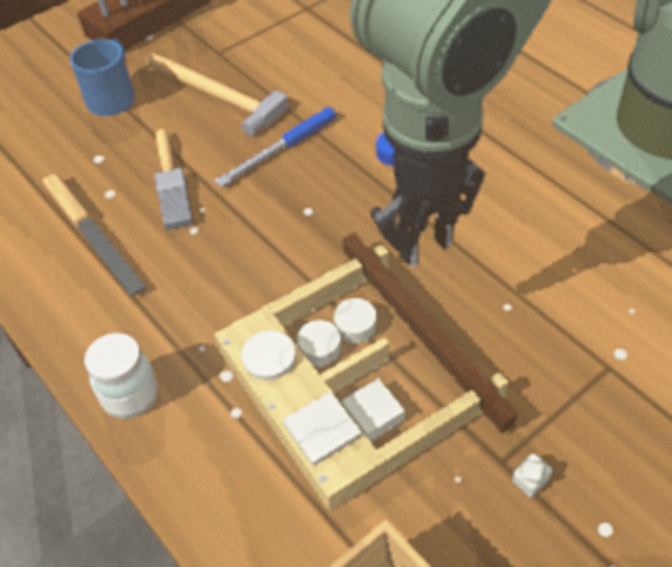

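The bar lies level at 40 mm top height, seated in both notches at (355,250) and (490,400). All stones are in their bays and the bystanders have not moved.

```bash
python3 -c "
from workcell import robot
print(robot.job_done())"
```

```text
the job is handed in; nothing more can be done
None
```

The job is handed in: in the last images both discs lay in the round sample's bay, the square in the square sample's bay, the bar level and centred in both notches, and the chisel, hammer, brush and offcut undisturbed; the hand-in call returned no verdict.

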